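Load and clamp the sample bottles in the incubating shaker

TASK

Load the incubating shaker: stand the four small amber sample bottles upright on the four ring marks of its platform, two neat rows of two, reaching in under the part-open lid without knocking it. Then slide the clamp bar back until it has both rows gripped between the bars and goes on pressing on them when you let go, but without forcing it against the glass. Tip no bottle over and leave the other things on the bench (including the larger amber bottle) where they are.

Things in the scene. Friction and masses are not known exactly. Their poses are not given: they have to be found in the camera images.
- shaker: White benchtop incubating shaker, fixed: 340 deep (its x), 300 wide (its y). Origin: centre of its footprint on the bench; x points from its control panel (robot side) to its rear hinge, z up. Its flat platform with dark mat is 110 mm above the bench, inside a rim 135 mm high (inner x -102 to 162, y +-142). On it two rails along x at y +-115 (top 145 mm up; their end posts 148, clamp knobs 161).
- rear_bar (a point): Middle of the fixed rear bar, on its axis: a black rubber-covered round bar along the shaker's y, 16 mm thick, axis 140 mm above the bench (30 mm above the mat), at x = +115 mm in the shaker's frame, so its front face is at +107. The rear row stands against it.
- clamp_bar (a joint): Sliding clamp bar, m along the shaker's x: 0 is fully open (towards the control panel; bar axis at x -9 mm), growing to the rear, up to 0.040. Starts at 0 to 0.008. Slides stiffly (3 N, plus drag of bottles), stays put and keeps up to 3 N of pressure. With two touching bottles in each file it stops at about 0.030, where the force rises sharply (push to about 12 N).
- bar_mid (a point): Middle of the clamp bar, on its axis: black, round, 16 mm thick, along y, 140 mm above the bench (30 above the mat), reaching from rail to rail; axes as the shaker's. Its front face, to push on, is 8 mm towards the control panel, its top 8 mm above this point. The mat in front of it is free for 70 mm.
- lid (a joint): Opening angle (rad) of the clear plastic lid, hinged at the shaker's rear (hinge line at x +170 mm, 135 mm above the bench); 0 is shut. It stands part open at 1.08 to 1.20 on a stiff hinge and leans forward over the platform: a tool pointing straight down over the marks would hit it, one leaning back towards the robot by about 35 degrees passes.
- lid_edge (a point): Middle of the open lid's lower front edge, the part that hangs over the platform, about 380 mm above the bench. The lid is a shallow clear box 280 long, 300 wide, 95 mm deep, open towards the platform; only a grey grip strip, 12 mm thick, stands in front of this edge.
- mark_rear_left (a point): Centre of the rear left ring mark (thin pale printed ring, 38 mm across) on the shaker platform's dark mat, 110 mm above the bench; axes as the shaker's, in whose frame it is at x +87.5, y +45 mm. A bottle standing on it touches the rear bar.
- mark_rear_right (a point): Centre of the rear right ring mark (thin pale printed ring, 38 mm across) on the shaker platform's dark mat, 110 mm above the bench; axes as the shaker's, in whose frame it is at x +87.5, y -45 mm. A bottle standing on it touches the rear bar.
- mark_front_left (a point): Centre of the front left ring mark (thin pale printed ring, 38 mm across) on the shaker platform's dark mat, 110 mm above the bench; axes as the shaker's, in whose frame it is at x +48.5, y +45 mm. A bottle standing on it touches the bottle on the rear left mark.
- mark_front_right (a point): Centre of the front right ring mark (thin pale printed ring, 38 mm across) on the shaker platform's dark mat, 110 mm above the bench; axes as the shaker's, in whose frame it is at x +48.5, y -45 mm. A bottle standing on it touches the bottle on the rear right mark.
- bottle1: One of four identical 60 mL amber glass sample bottles with round shoulders, about 0.13 kg, upright. Origin at the centre of its underside, z along its axis. Body 39 mm across, straight sides to 56 mm up, then tapering to a 21 mm neck; white screw cap 24 mm across from 76 to 94 mm up (total height 94 mm). Best held by the cap.
- bottle2: One of four identical 60 mL amber glass sample bottles with round shoulders, about 0.13 kg, upright. Origin at the centre of its underside, z along its axis. Body 39 mm across, straight sides to 56 mm up, then tapering to a 21 mm neck; white screw cap 24 mm across from 76 to 94 mm up (total height 94 mm). Best held by the cap.
- bottle3: One of four identical 60 mL amber glass sample bottles with round shoulders, about 0.13 kg, upright. Origin at the centre of its underside, z along its axis. Body 39 mm across, straight sides to 56 mm up, then tapering to a 21 mm neck; white screw cap 24 mm across from 76 to 94 mm up (total height 94 mm). Best held by the cap.
- bottle4: One of four identical 60 mL amber glass sample bottles with round shoulders, about 0.13 kg, upright. Origin at the centre of its underside, z along its axis. Body 39 mm across, straight sides to 56 mm up, then tapering to a 21 mm neck; white screw cap 24 mm across from 76 to 94 mm up (total height 94 mm). Best held by the cap.
- big_bottle: Bystander: amber bottle of the same shape but larger (125 mL): 48 mm across, 113 mm high, white cap 24 mm across; standing on the bench, origin at the centre of its underside, z up. 
- flask: Bystander: clear conical flask, 51 mm across the base, 85 mm high with its black stopper; standing on the bench, origin at the centre of its underside, z up. 
- beaker: Bystander: small clear glass beaker, 50 mm across, 68 mm high; standing on the bench, origin at the centre of its underside, z up. 
- jar: Bystander: squat white plastic jar, 52 mm across, 50 mm high; standing on the bench, origin at the centre of its underside, z up. 
- wrench: Bystander: steel wrench 150 mm long lying flat, near the robot on its right.
- screwdriver: Bystander: screwdriver 170 mm long lying flat, near the robot on its left.
- mortar: Bystander: white ceramic bowl 90 mm across, 50 mm high, at the back right.
Not all that is in view belongs to the job. Leave any green look-alike of the bottle3 alone.

How it is judged:
By the outcome, as a careful person would: the job done as asked, in the order asked, and still so for the second after the job is handed in, with the robot touching nothing.
It also fails if it takes over 72 s, if anything falls off the work surface, if the arm or the gripper's body presses on something with over 40 N, if the wrist force passes 120 N, or if a joint passes its speed limit or range.

ROBOT

A 7-joint arm with a two-finger parallel gripper is mounted at the origin on the work surface. World frame = base frame: x ahead of the robot, y to its left, z up, the work surface at z = 0. Lengths are in m, angles in rad, forces in N, time in s.
With the tool pointing down it reaches from about 0.35 to 0.9 m from the base axis. Payload 19.9 kg.
Tool frame: the origin (TCP) lies between the finger pads, 19 mm behind the fingertips; this is the grasp point; z points along the fingers, y is the line along which they close (so a half turn about z gives the same grasp; the last joint's range is limited). The gripper opens to 94 mm and grips with 3 to 60 N. Pads are 16 mm wide; open, the fingers measure 119 mm over their backs; the gripper's body (75 mm by 177 mm) begins 78 mm behind the grasp point.
Start: joints at [-1.341, 0.417, -0.01, 1.614, 0.005, 1.111, -0.053], TCP at [0.168, 0.602, 0.224] pointing down, gripper open.
Joint ranges: [-2.81, 2.81], [-0.39, 2.02], [-1.27, 1.25], [0.06, 2.57], [-1.19, 4.33], [0.19, 2], [-2.82, 2.82]. Speed limits (rad/s): [1.89, 1.89, 2.39, 2.39, 3.01, 3.01, 3.01].

INTERFACE

Orientations are given as a 3x3 rotation matrix whose columns are the frame's x, y, z axes.
In Python, from rig import robot gives the robot as it stands. Calls block until the motion is done:
- robot.move_ptp(position, orientation): joint-space move of the TCP to a pose.
- robot.move_linear(position, velocity=0.15, frame=None, threshold=None): straight line of the TCP; frame=None keeps the orientation; velocity is the mean speed in m/s. With threshold (N) it stops when the force on the tool has changed by that much, and returns True; else False.
- robot.goto_joints(angles): joint-space move.
- robot.gripper_to(opening): finger opening in m; the grip force is fixed at half the most; returns when the fingers have stopped.
- robot.pause(seconds).
- robot.ik(position, orientation): joint angles nearest the present ones, or None.
- robot.get_state(): the state.
- robot.grab_frame(name): name is "scene" or "top" or "wrist"; returns the picture (420x560x3 uint8, red, green, blue); there is no depth.
- robot.camera_info(name): a dict with "fx", "fy", "cx", "cy" (pixels), "rvec" (rotation vector, rad) and "tvec" (3), from world to camera coordinates, as OpenCV has them. Camera axes: x right, y down, z forward; pixel columns grow to the right and rows downward; lengths in m; the calibration is good to about 2 mm. A picture is of the moment at which its call begins: read the wrist's pose just before it. camera_info takes no time and is no camera call; for the wrist camera it gives the pose at the moment of the call.
A pose or a line that the arm cannot do raises robot.PlanningError and nothing moves.
- robot.sign_off(): hands the job in; it is judged then, once.
The state is a dict: "time": time; "qpos": joint angles; "joint_vel": joint speeds; "effort": joint torques, N m; "ee_pos": TCP position; "tool_rot": TCP orientation; "force": force on the tool from outside, world axes, zero at the start; "moment": the same for the moment, N m; "opening": finger opening in m; "grasp_force": force on a finger pad.
Only numpy, scipy, OpenCV 4.12 (cv2) and the standard library are available. Lean on these libraries where they do the work, as an engineer would, in place of code of your own. Each camera call takes 0.05 s, during which the arm holds its last target. There are 200 camera calls.

## Working session

There is one attempt and no reset: what is moved stays moved. The work goes in short steps, each a Python script; the robot and the scene stay as the last script left them, time stands still between calls to the robot, and variables do not carry over. Pictures are saved under pics/ and viewed, at most 10 in all, crops included, and the job is handed in when it is done.

```bash
ls; mkdir -p pics; python3 - <<'E'
from rig import robot
import cv2,numpy as np
for n in("scene","top"):
    im=robot.grab_frame(n); cv2.imwrite(f"pics/{n}0.png",im[:,:,::-1])
    i=robot.camera_info(n); R=cv2.Rodrigues(np.array(i["rvec"]))[0]
    print(n,i["fx"],i["cx"],i["cy"],(-R.T@np.array(i["tvec"])).round(3),R.round(2).tolist())
s=robot.get_state();print(s["time"],s["ee_pos"],s["tool_rot"],s["force"])
E
```

```text
pics
scene 426.90205371766206 281.6332957848634 207.7054529963684 [ 0.299 -0.629  1.293] [[0.91, -0.41, -0.01], [-0.37, -0.8, -0.47], [0.18, 0.43, -0.88]]
top 397.61541446756235 278.79224369437776 209.7772513575355 [ 0.485 -0.054  1.111] [[-0.01, -1.0, -0.03], [-1.0, 0.01, -0.03], [0.03, 0.03, -1.0]]
0.1 [0.16768965 0.60176272 0.22369955] [[-9.63292847e-01  2.68452685e-01 -2.14297300e-04]
 [ 2.68452757e-01  9.63292233e-01 -1.09155080e-03]
 [-8.65988190e-05 -1.10901178e-03 -9.99999381e-01]] [0.02206363 0.66826015 0.37938104]
```

View pics/scene0.png

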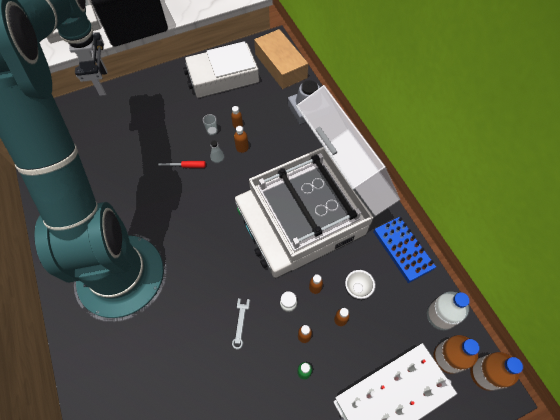

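View pics/top0.png

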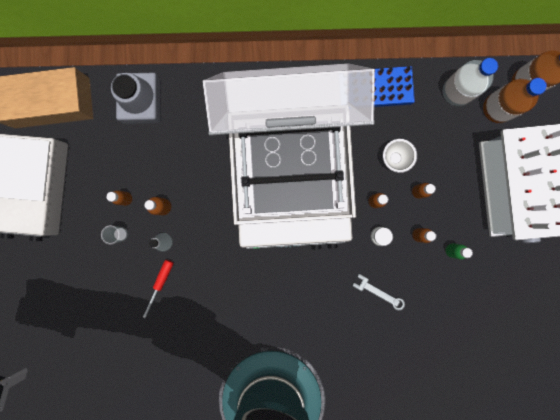

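```bash
cat > h.py <<'E'
from rig import robot
import cv2,numpy as np
def cam(n):
    i=robot.camera_info(n);R=cv2.Rodrigues(np.array(i["rvec"]))[0];t=np.array(i["tvec"]).ravel()
    return i,R,t
def ray(n,uv):
    i,R,t=cam(n);d=R.T@np.array([(uv[0]-i["cx"])/i["fx"],(uv[1]-i["cy"])/i["fy"],1]);return -R.T@t,d
def onplane(n,uv,z):
    c,d=ray(n,uv);return c+d*(z-c[2])/d[2]
def tri(a,b):
    (c1,d1),(c2,d2)=ray("top",a),ray("scene",b)
    s=np.linalg.lstsq(np.c_[d1,-d2],c2-c1,rcond=None)[0];p,q=c1+s[0]*d1,c2+s[1]*d2
    return (p+q)/2,np.linalg.norm(p-q)
E
python3 - <<'E'
from h import *
P={"top":[(380,200),(427,188),(427,235),(118,197),(155,205)],"scene":[(317,278),(344,312),(306,328),(237,110),(240,131)]}
names=["A","B","C","D","E"]
out={}
for n in P:
    im=cv2.imread(f"pics/{n}0.png").astype(int)
    w=(im.min(2)>120)&(im.max(2)-im.min(2)<60)
    k,l,st,ce=cv2.connectedComponentsWithStats(w.astype(np.uint8))
    pts=[]
    for p in P[n]:
        j=min((j for j in range(1,k) if st[j,4]>8),key=lambda j:np.hypot(*(ce[j]-p)))
        pts.append(ce[j]);print(n,p,ce[j].round(1),st[j].tolist())
    out[n]=pts
for a,b,nm in zip(out["top"],out["scene"],names):
    print(nm,[x.round(4) if hasattr(x,'round') else x for x in tri(a,b)],onplane("top",a,.09).round(4),onplane("scene",b,.09).round(4))
rois={"top":(245,130,330,172),"scene":(295,172,345,222)}
tiles=[]
for n,(a,b,c,d) in rois.items():
    im=cv2.imread(f"pics/{n}0.png")[b:d,a:c]; tiles.append(cv2.resize(im,(400,300),interpolation=cv2.INTER_CUBIC))
T=cv2.imread("pics/top0.png")[60:255,195:385];S=cv2.imread("pics/scene0.png")[80:280,225:405]
cv2.imwrite("pics/z1.png",np.vstack([np.hstack(tiles),np.hstack([cv2.resize(x,(400,300)) for x in(T,S)])]))
E
```

```text
top (380, 200) [382.6 199. ] [378, 194, 11, 11, 82]
top (427, 188) [430.  188.5] [425, 184, 11, 10, 84]
top (427, 235) [430.5 235.7] [426, 231, 10, 10, 84]
top (118, 197) [110.8 196.3] [106, 192, 10, 10, 80]
top (155, 205) [149.2 204.5] [144, 200, 11, 10, 85]
scene (317, 278) [316.5 278.2] [313, 274, 8, 10, 60]
scene (344, 312) [343.8 312. ] [340, 308, 9, 9, 64]
scene (306, 328) [305.  329.3] [301, 325, 9, 10, 69]
scene (237, 110) [234.9 109. ] [232, 106, 7, 8, 42]
scene (240, 131) [239.  129.1] [236, 126, 7, 8, 45]
A [array([ 0.5445, -0.2943,  0.0907]), np.float64(0.0015)] [ 0.5438 -0.2942  0.09  ] [ 0.5454 -0.2942  0.09  ]
B [array([ 0.5699, -0.4149,  0.0908]), np.float64(0.0019)] [ 0.569  -0.4149  0.09  ] [ 0.571  -0.4149  0.09  ]
C [array([ 0.4496, -0.413 ,  0.0913]), np.float64(0.0015)] [ 0.4488 -0.4132  0.09  ] [ 0.4505 -0.413   0.09  ]
D [array([0.5618, 0.4093, 0.0867]), np.float64(0.0031)] [0.5601 0.4084 0.09  ] [0.5625 0.4058 0.09  ]
E [array([0.5377, 0.3017, 0.1055]), np.float64(0.0024)] [0.5373 0.3077 0.09  ] [0.5419 0.3134 0.09  ]
```

View pics/z1.png

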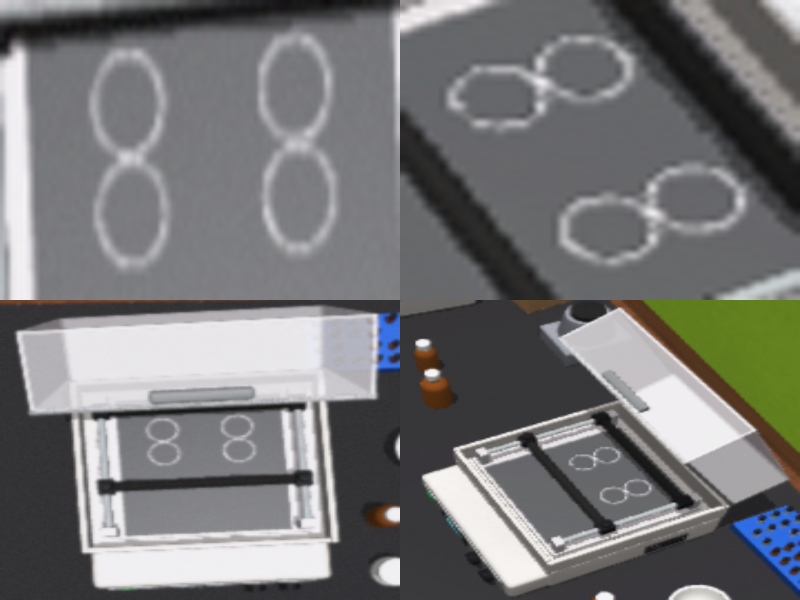

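```bash
cat >> h.py <<'E'
M=np.array([[.0875,.045],[.0875,-.045],[.0485,.045],[.0485,-.045]])  # RL RR FL FR
def fit(W):
    m,w=M.mean(0),W.mean(0);H=(M-m).T@(W-w);a=np.arctan2(H[0,1]-H[1,0],H[0,0]+H[1,1])
    R=np.array([[np.cos(a),-np.sin(a)],[np.sin(a),np.cos(a)]]);return a,w-R@m,R
E
python3 - <<'E'
from h import *
rois={"top":(245,130,330,172),"scene":(295,172,345,222)}
for n,(a,b,c,d) in rois.items():
    g=cv2.cvtColor(cv2.imread(f"pics/{n}0.png"),cv2.COLOR_BGR2GRAY)[b:d,a:c]
    g=cv2.resize(g,None,fx=8,fy=8,interpolation=cv2.INTER_CUBIC)
    t=cv2.adaptiveThreshold(g,255,cv2.ADAPTIVE_THRESH_MEAN_C,cv2.THRESH_BINARY,81,-6)
    cs,h=cv2.findContours(t,cv2.RETR_CCOMP,cv2.CHAIN_APPROX_NONE)
    C=[]
    for q,hh in zip(cs,h[0]):
        A=cv2.contourArea(q)
        if hh[3]>=0 and 2000<A<15000:
            m=cv2.moments(q);C.append(((m['m10']/m['m00']+.5)/8-.5+a,(m['m01']/m['m00']+.5)/8-.5+b))
            print(n,A,np.round(C[-1],2))
    W=np.array([onplane(n,u,.11)[:2] for u in C])
    if len(W)==4:
        o=np.argsort(-W[:,1]);l,r=W[o[:2]],W[o[2:]]
        W=np.array([max(l,key=lambda p:p[0]),max(r,key=lambda p:p[0]),min(l,key=lambda p:p[0]),min(r,key=lambda p:p[0])])
        al,t0,R=fit(W);print(n,al,t0.round(4),((M@R.T+t0-W)*1e3).round(1).tolist())
E
```

```text
top 7533.0 [272.65 159.22]
top 7734.0 [308.2  157.07]
top 7321.5 [271.72 144.34]
top 7261.5 [307.24 142.09]
top 0.04643642821266621 [ 0.6002 -0.0621] [[0.5, -0.1], [0.5, 0.0], [-0.5, 0.0], [-0.4, 0.1]]
scene 4214.5 [320.76 209.81]
scene 4019.5 [331.38 204.72]
scene 3905.0 [306.88 187.78]
scene 3911.0 [317.41 183.07]
scene 0.047806773251031276 [ 0.6024 -0.0629] [[0.1, 0.1], [0.2, -0.1], [-0.2, -0.1], [-0.2, 0.2]]
```

```bash
cat >> h.py <<'E'
A0=.0471; T0=np.array([.6013,-.0625]); RS=np.array([[np.cos(A0),-np.sin(A0)],[np.sin(A0),np.cos(A0)]])
TILT=np.radians(38)
def sh(x,y,z): return np.r_[RS@[x,y]+T0,z]
def ori(psi,tilt=TILT,flip=False):
    z=np.array([np.sin(tilt)*np.cos(psi),np.sin(tilt)*np.sin(psi),-np.cos(tilt)])
    y=np.array([-np.sin(psi),np.cos(psi),0])*(-1 if flip else 1)
    return np.c_[np.cross(y,z),y,z]
B={"D":(.5614,.4078,.6),"A":(.5446,-.2942,.6),"B":(.570,-.4149,.1),"C":(.4496,-.4131,.1)}
GZ=.092; AX=ori(A0)[:,2]
E
python3 - <<'E'
from h import *
for f in(False,True):
    for k,(x,y,p) in B.items():
        for z in(GZ,.2,.33):
            q=robot.ik([x,y,z],ori(p,flip=f));print(f,k,z,None if q is None else np.round(q,2))
    for m in M:
        for h in(0,.16):
            q=robot.ik(sh(*m,.11+GZ)-AX*h,ori(A0,flip=f));print(f,m,h,None if q is None else np.round(q,2))
    for x in(-.06,.02):
        q=robot.ik(sh(x,0,.14),ori(A0,np.radians(12),f));print(f,'bar',x,None if q is None else np.round(q,2))
E
```

```text
False D 0.092 [ 0.02  0.69 -0.91  2.04  1.81  0.51 -0.04]
False D 0.2 [-0.54  0.32 -0.19  2.    0.63  0.2   0.89]
False D 0.33 [-0.86  0.15  0.17  1.88  0.07  0.45  1.42]
False A 0.092 [ 0.48  0.6   0.35  1.93 -1.19  0.93 -2.46]
False A 0.2 [ 0.2   0.49  0.71  1.88 -1.14  1.14 -2.61]
False A 0.33 [-0.07  0.43  1.09  1.76 -1.08  1.37 -2.78]
False B 0.092 [ 0.81  0.59 -0.01  1.87 -1.18  0.55 -2.81]
False B 0.2 [ 1.36  0.53 -0.72  1.8  -0.33  0.5   2.71]
False B 0.33 [ 1.37  0.37 -0.73  1.68 -0.35  0.74  2.61]
False C 0.092 [ 1.13  0.51 -0.19  2.05 -1.12  0.54 -2.66]
False C 0.2 [ 0.53  0.35  0.53  2.01 -1.13  0.86 -2.8 ]
False C 0.33 [ 1.88  0.31 -1.07  1.84 -0.38  0.79  2.77]
False [0.0875 0.045 ] 0 [ 0.3   0.32 -0.37  2.01  0.51  0.19  1.13]
False [0.0875 0.045 ] 0.16 [-1.22 -0.21  1.1   2.12  0.43  0.48  1.23]
False [ 0.0875 -0.045 ] 0 [-0.18  0.34  0.41  1.99 -1.02  0.31  2.68]
False [ 0.0875 -0.045 ] 0.16 [-0.85 -0.07  1.04  2.08 -0.21  0.46  1.99]
False [0.0485 0.045 ] 0 [ 0.62  0.31 -0.73  2.09  0.9   0.23  0.78]
False [0.0485 0.045 ] 0.16 [-1.15 -0.34  0.95  2.19  0.65  0.56  1
[... 911 characters left out ...]
09  1.89 -1.01  1.1   0.11]
True [0.0875 0.045 ] 0 [-0.54  0.35  0.62  2.03 -1.    0.26 -0.63]
True [0.0875 0.045 ] 0.16 [-0.22 -0.06  0.2   2.1  -0.02  0.44 -1.52]
True [ 0.0875 -0.045 ] 0 [-0.15  0.34  0.37  1.99 -0.98  0.3  -0.49]
True [ 0.0875 -0.045 ] 0.16 [-0.32 -0.03  0.53  2.07 -0.32  0.47 -1.07]
True [0.0485 0.045 ] 0 [-0.48  0.26  0.54  2.12 -0.9   0.2  -0.7 ]
True [0.0485 0.045 ] 0.16 [-0.4  -0.15  0.36  2.17  0.1   0.45 -1.62]
True [ 0.0485 -0.045 ] 0 [-0.28  0.29  0.53  2.08 -1.13  0.32 -0.33]
True [ 0.0485 -0.045 ] 0.16 [-0.93 -0.27  1.03  2.15  0.22  0.48 -1.53]
True bar -0.06 [-0.7   0.42  0.94  2.07 -0.62  0.69 -0.9 ]
True bar 0.02 [-0.67  0.61  0.98  1.88 -0.78  0.82 -0.83]
```

```bash
cat >> h.py <<'E'
def say(t):
    s=robot.get_state();print(t,round(s["time"],2),s["ee_pos"].round(4),s["qpos"].round(2),"op",round(s["opening"],4),"F",np.round(s["force"],1))
def best(pos,psi,tilt,margin=.0):
    q0=np.array(robot.get_state()["qpos"]);c=[]
    for f in(False,True):
        q=robot.ik(pos,ori(psi,tilt,f))
        if q is not None:c.append((np.abs(np.array(q)-q0).max(),f,np.round(q,2)))
    print(c);return min(c,key=lambda a:a[0])[1]
def pick(k,tilt,dz=.08):
    x,y,p=B[k];robot.gripper_to(.05)
    f=best([x,y,GZ+dz],p,tilt)
    robot.move_ptp([x,y,GZ+dz],ori(p,tilt,f));say("above")
    robot.move_linear([x,y,GZ],.12);say("at")
    robot.gripper_to(0);say("grip")
    robot.move_linear([x,y,.30],.2);say("up")
E
python3 - <<'E'
from h import *
# lid grip lower edge, z about .38
for u in((291,117),(291,127)):
    w=onplane("top",u,.38);print(RS.T@(w[:2]-T0))
pick("D",np.radians(36))
E
```

```text
[ 0.08010087 -0.00171443]
[ 0.06145099 -0.00059611]
[(np.float64(0.917024342096085), False, array([-0.54,  0.37, -0.19,  1.99,  0.66,  0.2 ,  0.86])), (np.float64(0.917533501951408), True, array([-1.14,  0.4 ,  0.53,  2.01, -0.76,  0.2 , -0.97]))]
above 2.55 [0.561  0.4088 0.1723] [-0.54  0.37 -0.19  1.99  0.66  0.2   0.86] op 0.0503 F [0.2 1.1 0.4]Traceback (most recent call last):
  File "<stdin>", line 5, in <module>
  File "h.py", line 39, in pick
    robot.move_linear([x,y,GZ],.12);say("at")
    ~~~~~~~~~~~~~~~~~^^^^^^^^^^^^^^
rig.PlanningError: the arm cannot follow that straight line within its joint ranges
```

```bash
python3 - <<'E'
from h import *
x,y,p=B["D"]
for tl in(31,29):
  for pp in(.6,.4,.8):
    for f in(False,True):
      print(tl,pp,f,[None if (q:=robot.ik([x,y,z],ori(pp,np.radians(tl),f))) is None else np.round(q,2).tolist() for z in(.172,.132,.092)])
E
```

```text
31 0.6 False [[-0.4, 0.39, -0.36, 1.92, 0.56, 0.35, 0.99], [-0.49, 0.44, -0.25, 1.95, 0.62, 0.26, 0.92], [-0.53, 0.51, -0.2, 1.97, 0.82, 0.19, 0.72]]
31 0.6 True [[-1.03, 0.4, 0.42, 1.94, -0.37, 0.31, -1.34], [-0.92, 0.44, 0.28, 1.97, -0.32, 0.22, -1.38], [-1.11, 0.55, 0.52, 1.99, -1.08, 0.23, -0.69]]
31 0.4 False [[-0.67, 0.38, -0.11, 1.92, 0.61, 0.39, 0.71], [-0.74, 0.44, -0.01, 1.94, 0.66, 0.3, 0.63], [-0.8, 0.5, 0.06, 1.96, 0.76, 0.22, 0.5]]
31 0.4 True [[-1.56, 0.63, 1.08, 1.94, -0.96, 0.47, -1.11], [-1.55, 0.72, 1.08, 1.97, -1.19, 0.47, -0.93], [-1.31, 0.62, 0.71, 1.98, -0.93, 0.23, -1.11]]
31 0.8 False [[-0.14, 0.44, -0.61, 1.91, 0.48, 0.35, 1.32], [-0.22, 0.49, -0.51, 1.94, 0.54, 0.27, 1.27], [-0.22, 0.56, -0.52, 1.95, 0.83, 0.22, 1.0]]
31 0.8 True [[-0.8, 0.38, 0.2, 1.93, -0.5, 0.34, -0.97], [-0.73, 0.44, 0.12, 1.95, -0.57, 0.25, -0.89], [-0.77, 0.51, 0.17, 1.97, -0.89, 0.21, -0.58]]
29 0.6 False [[-0.36, 0.41, -0.41, 1.9, 0.54, 0.41, 1.02], [-0.44, 0.46, -0.31, 1.92, 0.59, 0.32, 0.97], [-0.52, 0.51, -0.21, 1.94, 0.65, 0.24, 0.89]]
29 0.6 True [[-1.05, 0.41, 0.44, 1.92, -0.37, 0.36, -1.34], [-0.96, 0.45, 0.33, 1.94, -0.35, 0.28, -1.35], [-1.11, 0.56, 0.53, 1.96, -0.92, 0.27, -0.85]]
29 0.4 False [[-0.61, 0.39, -0.17, 1.89, 0.57, 0.44, 0.75], [-0.68, 0.45, -0.09, 1.92, 0.61, 0.36, 0.69], [-0.74, 0.51, -0.01, 1.94, 0.67, 0.27, 0.61]]
29 0.4 True [[-1.55, 0.64, 1.08, 1.92, -0.91, 0.52, -1.15], [-1.53, 0.73, 1.08, 1.94, -1.12, 0.51, -0.99], [-1.42, 0.7, 0.89, 1.96, -1.11, 0.38, -0.97]]
29 0.8 False [[-0.14, 0.45, -0.62, 1.88, 0.47, 0.41, 1.33], [-0.21, 0.5, -0.53, 1.91, 0.52, 0.33, 1.29], [-0.28, 0.55, -0.45, 1.93, 0.59, 0.24, 1.22]]
29 0.8 True [[-0.84, 0.39, 0.25, 1.91, -0.48, 0.39, -1.0], [-0.78, 0.45, 0.18, 1.93, -0.54, 0.31, -0.94], [-0.71, 0.51, 0.1, 1.94, -0.58, 0.23, -0.88]]
```

```bash
python3 - <<'E'
from h import *
p,e=tri((291,122),(326,141));print(p,e,RS.T@(p[:2]-T0))
pick("D",np.radians(29))
E
```

```text
[ 0.66788338 -0.06040267  0.40047351] 0.0021615164982759392 [ 0.06660829 -0.00103992]
[(np.float64(0.21943765166321885), False, array([-0.36,  0.41, -0.41,  1.9 ,  0.54,  0.41,  1.02])), (np.float64(2.2035814581790794), True, array([-1.05,  0.41,  0.44,  1.92, -0.37,  0.36, -1.34]))]
above 3.16 [0.562  0.4073 0.1718] [-0.36  0.41 -0.41  1.9   0.54  0.41  1.02] op 0.0499 F [ 0.4 -0.6 -0.3]
at 3.98 [0.5614 0.4082 0.0926] [-0.5   0.51 -0.24  1.94  0.69  0.24  0.85] op 0.05 F [0.1 0.4 0.5]
grip 4.52 [0.5616 0.4078 0.0923] [-0.5   0.51 -0.24  1.94  0.7   0.24  0.85] op 0.0233 F [ 1.  -1.8  2.3]
up 5.71 [0.561  0.4074 0.2985] [-0.22  0.28 -0.57  1.77  0.35  0.66  1.21] op 0.0232 F [ 0.   0.2 -1.4]
```

```bash
cat >> h.py <<'E'
def place(m,tilt,dx,front):
    x,y=M[m];x+=dx;PZ=.11+GZ
    pre=sh(x-(.03 if front else .07),y,PZ+(.075 if front else .12))
    f=best(pre,A0,tilt);robot.move_ptp(pre,ori(A0,tilt,f));say("pre")
    if front: robot.move_linear(sh(x-.008,y,PZ+.05),.15);robot.move_linear(sh(x-.008,y,PZ+.012),.12)
    robot.move_linear(sh(x,y,PZ+.006),.12 if not front else .05);say("over")
    print(robot.move_linear(sh(x,y,PZ-.004),.02,threshold=3));say("down")
    robot.gripper_to(.045);say("open")
    z=ori(A0,tilt)[:,2];p=np.array(robot.get_state()["ee_pos"])
    robot.move_linear(p-z*.12,.2);say("out")
E
python3 - <<'E'
from h import *
place(0,np.radians(29),-.0015,False)
cv2.imwrite("pics/s1.png",np.hstack([cv2.resize(robot.grab_frame("scene")[130:280,230:410],(480,400)),cv2.resize(robot.grab_frame("top")[60:255,215:355],(287,400))])[:,:,::-1])
E
```

```text
[(np.float64(0.6040673630066583), False, array([ 0.39,  0.08, -0.42,  1.91,  0.04,  0.65,  1.57])), (np.float64(2.5639592020600555), True, array([-1.04,  0.1 ,  1.1 ,  1.95, -0.21,  0.65, -1.35]))]
pre 7.28 [ 0.6153 -0.0155  0.3219] [ 0.39  0.08 -0.42  1.91  0.04  0.65  1.57] op 0.0231 F [-0.6 -0.3 -0.4]
over 8.55 [ 0.6852 -0.0135  0.2088] [ 0.27  0.34 -0.35  1.89  0.25  0.44  1.39] op 0.0233 F [-0.2  0.  -1.6]
True
down 8.93 [ 0.6854 -0.0141  0.202 ] [ 0.27  0.35 -0.34  1.89  0.26  0.42  1.38] op 0.0237 F [ 0.2 -1.7  4.1]
open 9.48 [ 0.6848 -0.0136  0.2015] [ 0.27  0.35 -0.34  1.89  0.26  0.42  1.38] op 0.045 F [-0.3 -0.4  0.4]
out 10.23 [ 0.6266 -0.0165  0.3055] [ 0.38  0.12 -0.43  1.91  0.08  0.61  1.54] op 0.0451 F [ 0.3  0.4 -0.3]
```

View pics/s1.png

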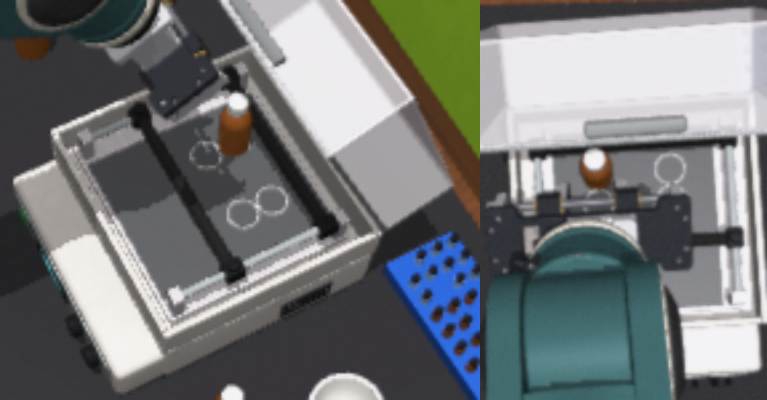

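```bash
python3 - <<'E'
from h import *
pick("A",np.radians(29),.2)
E
```

```text
[(np.float64(1.1695699572386211), False, array([ 1.49,  0.49, -1.08,  1.71, -0.03,  0.95,  2.71])), (np.float64(1.5511370548365877), True, array([ 0.68,  0.29,  0.  ,  1.73, -0.57,  1.05, -0.02]))]
above 12.28 [ 0.545  -0.2931  0.292 ] [ 1.49  0.48 -1.08  1.71 -0.03  0.95  2.7 ] op 0.0499 F [-0.  -0.9 -0.2]
at 14.09 [ 0.5448 -0.2944  0.0925] [ 1.36  0.73 -0.9   1.87  0.13  0.6   2.72] op 0.0499 F [-0.1  0.3  0.7]
grip 14.63 [ 0.5447 -0.2943  0.0921] [ 1.36  0.73 -0.9   1.87  0.13  0.6   2.72] op 0.0233 F [-0.1  0.4  0.6]
up 15.82 [ 0.5441 -0.294   0.2989] [ 1.5   0.48 -1.09  1.7  -0.03  0.97  2.7 ] op 0.0233 F [-0.2  1.1 -1.8]
```

```bash
python3 - <<'E'
from h import *
place(1,np.radians(29),-.0015,False)
pick("B",np.radians(26),.2)
E
```

```text
[(np.float64(1.0565440154276686), False, array([ 1.09,  0.2 , -1.02,  1.86,  0.15,  0.67,  1.64])), (np.float64(3.6925183492484113), True, array([-0.81,  0.17,  1.1 ,  1.91, -0.46,  0.71, -0.99]))]
pre 16.85 [ 0.6191 -0.1078  0.3214] [ 1.09  0.21 -1.02  1.86  0.15  0.67  1.65] op 0.023 F [-0.  -0.3 -1.8]
over 18.12 [ 0.6893 -0.1036  0.2086] [ 0.76  0.45 -0.78  1.84  0.49  0.5   1.36] op 0.0235 F [ 0.  -0.5 -0.6]
True
down 18.51 [ 0.6897 -0.104   0.2019] [ 0.75  0.45 -0.76  1.85  0.5   0.49  1.35] op 0.0232 F [-1.8 -1.2  5. ]
open 19.06 [ 0.6891 -0.1037  0.2012] [ 0.75  0.45 -0.76  1.85  0.5   0.49  1.35] op 0.0455 F [0.3 0.1 0.2]
out 19.81 [ 0.6308 -0.1068  0.3055] [ 1.04  0.25 -1.    1.86  0.22  0.65  1.58] op 0.0448 F [ 0.5  0.2 -0.4]
[(np.float64(0.6366524370605411), False, array([ 1.38,  0.5 , -0.9 ,  1.59,  0.12,  0.87,  2.22])), (np.float64(2.224531770281879), True, array([ 0.99,  0.38, -0.34,  1.61, -0.26,  0.87, -0.64]))]
above 21.33 [ 0.5709 -0.4131  0.2924] [ 1.38  0.5  -0.9   1.59  0.12  0.87  2.22] op 0.0497 F [0.5 0.5 0.1]
at 23.15 [ 0.5702 -0.4151  0.0926] [ 1.27  0.71 -0.75  1.75  0.27  0.51  2.19] op 0.0501 F [ 0.4  0.4 -0.2]
grip 23.69 [ 0.5701 -0.4149  0.0921] [ 1.27  0.71 -0.75  1.75  0.27  0.51  2.19] op 0.0234 F [-0.2 -0.3  0.6]
up 24.88 [ 0.5696 -0.4146  0.2988] [ 1.38  0.5  -0.91  1.58  0.12  0.88  2.22] op 0.0236 F [ 0.3 -1.1 -1. ]
```

```bash
sed -i 's/\.075 if front/.10 if front/' h.py; python3 - <<'E'
from h import *
place(3,np.radians(26),-.0035,True)
cv2.imwrite("pics/s2.png",cv2.resize(robot.grab_frame("scene")[130:280,230:410],(600,500))[:,:,::-1])
pick("C",np.radians(26),.2)
E
```

```text
[(np.float64(0.6318168679054563), False, array([ 1.03,  0.25, -0.99,  1.85,  0.22,  0.71,  1.59])), (np.float64(3.165036244913888), True, array([-0.78,  0.23,  1.1 ,  1.9 , -0.51,  0.75, -0.95]))]
pre 26.07 [ 0.6184 -0.1082  0.3018] [ 1.03  0.25 -0.99  1.85  0.22  0.71  1.59] op 0.0231 F [-0.4 -0.  -1.6]
over 27.41 [ 0.6487 -0.1051  0.2081] [ 0.83  0.4  -0.83  1.89  0.44  0.55  1.4 ] op 0.0233 F [-0.  -0.6 -0.5]
True
down 27.79 [ 0.6487 -0.1057  0.2019] [ 0.82  0.41 -0.82  1.9   0.45  0.53  1.39] op 0.0234 F [-1.7 -1.5  5.8]
open 28.34 [ 0.6481 -0.1054  0.2014] [ 0.82  0.41 -0.82  1.9   0.45  0.53  1.4 ] op 0.0446 F [-0.6 -0.5  0.8]
out 29.09 [ 0.5954 -0.1082  0.3086] [ 1.12  0.19 -1.04  1.89  0.14  0.71  1.66] op 0.0452 F [-0.  -0.2 -1. ]
[(np.float64(0.7818465682772102), False, array([ 1.73,  0.38, -1.06,  1.78, -0.02,  0.86,  2.44])), (np.float64(2.1324063050184), True, array([ 1.35,  0.25, -0.55,  1.8 , -0.3 ,  0.88, -0.47]))]
above 30.75 [ 0.4505 -0.4119  0.2922] [ 1.73  0.37 -1.06  1.79 -0.02  0.86  2.44] op 0.05 F [ 0.9  0.6 -0.3]
at 32.57 [ 0.4497 -0.4134  0.0925] [ 1.54  0.63 -0.84  1.95  0.18  0.47  2.39] op 0.0499 F [-0.5  0.4  0.1]
grip 33.11 [ 0.4497 -0.4132  0.0921] [ 1.54  0.63 -0.84  1.96  0.18  0.47  2.39] op 0.0234 F [-0.5 -0.2  1.5]
up 34.3 [ 0.4492 -0.4128  0.2989] [ 1.74  0.37 -1.06  1.78 -0.02  0.87  2.44] op 0.0235 F [-0.8 -0.7 -1.8]
```

View pics/s2.png

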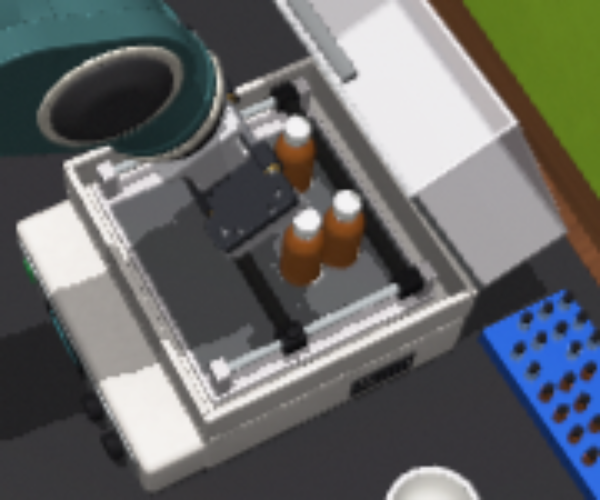

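```bash
sed -i 's/(\.03 if front/(.06 if front/' h.py; python3 - <<'E'
from h import *
place(2,np.radians(26),-.0035,True)
robot.gripper_to(0)
tl=np.radians(12)
for x,z in((-.07,.25),(-.06,.135),(.01,.135)):
  for f in(False,True): print(x,f,(q:=robot.ik(sh(x,0,z),ori(A0,tl,f))) is not None and np.round(q,2))
cv2.imwrite("pics/s3.png",np.hstack([cv2.resize(robot.grab_frame("scene")[130:280,230:410],(480,400)),cv2.resize(robot.grab_frame("top")[60:255,215:355],(287,400))])[:,:,::-1])
say("")
E
```

```text
[(np.float64(0.9365854349135865), False, array([ 0.85,  0.1 , -0.91,  1.95,  0.12,  0.67,  1.5 ])), (np.float64(3.859151395887584), True, array([-1.06,  0.05,  1.09,  2.  , -0.12,  0.67, -1.42]))]
pre 35.84 [ 0.5842 -0.0194  0.3017] [ 0.85  0.1  -0.91  1.95  0.12  0.67  1.5 ] op 0.0234 F [-0.2  0.2 -1.7]
over 37.29 [ 0.6444 -0.0153  0.208 ] [ 0.62  0.35 -0.75  1.93  0.48  0.53  1.2 ] op 0.0235 F [ 0.4 -0.1 -1.6]
True
down 37.67 [ 0.6445 -0.0158  0.2019] [ 0.61  0.36 -0.74  1.94  0.5   0.52  1.19] op 0.0236 F [-0.9 -2.   5.5]
open 38.23 [ 0.6438 -0.0156  0.2013] [ 0.61  0.36 -0.74  1.94  0.5   0.52  1.19] op 0.045 F [ 0.2  0.8 -0.5]
out 38.98 [ 0.5912 -0.0185  0.3085] [ 0.86  0.12 -0.93  1.93  0.15  0.69  1.48] op 0.0446 F [-0.  -0.2 -0.6]
-0.07 False [ 0.88  0.2  -0.89  1.94  0.19  0.87  1.53]
-0.07 True [ 0.62  0.16 -0.59  1.94  0.09  0.86 -1.53]
-0.06 False [ 0.76  0.39 -0.81  2.03  0.44  0.66  1.31]
-0.06 True [ 0.47  0.32 -0.46  2.04  0.21  0.61 -1.63]
0.01 False [ 0.72  0.54 -0.85  1.87  0.58  0.76  1.21]
0.01 True [ 0.37  0.42 -0.38  1.88  0.22  0.67 -1.65]
 39.88 [ 0.5913 -0.0181  0.3092] [ 0.86  0.12 -0.93  1.93  0.14  0.69  1.49] op 0.001 F [0.1 0.1 0.1]
```

View pics/s3.png

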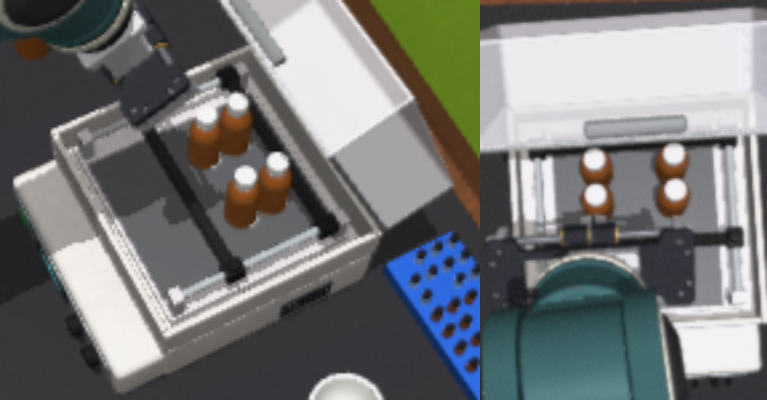

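```bash
python3 - <<'E'
from h import *
tl=np.radians(18);Z=.145
robot.move_ptp(sh(-.075,0,.28),ori(A0,tl));
robot.move_linear(sh(-.055,0,Z),.15);say("front")
loc=lambda:(RS.T@(robot.get_state()["ee_pos"][:2]-T0)).round(4)
print(robot.move_linear(sh(-.0,0,Z),.02,threshold=2.2),loc());say("touch")
f=robot.get_state()["force"]
print(robot.move_linear(sh(.025,0,Z),.012,threshold=8.5),loc());say("push")
cv2.imwrite("pics/s4.png",cv2.resize(robot.grab_frame("scene")[130:280,230:410],(600,500))[:,:,::-1])
E
```

```text
front 41.38 [ 0.5468 -0.0648  0.1457] [ 0.76  0.33 -0.78  2.09  0.4   0.53  1.34] op 0.0008 F [-0.   0.   0.5]
True [-0.0246  0.0001]
touch 42.92 [ 0.5768 -0.0636  0.1446] [ 0.71  0.38 -0.74  2.02  0.44  0.55  1.31] op 0.0002 F [-0.   0.4 -0.4]
True [0.0025 0.    ]
push 45.25 [ 0.6038 -0.0623  0.1441] [ 0.66  0.43 -0.72  1.96  0.47  0.58  1.29] op 0.0006 F [-0.2  0.1  0.3]
```

View pics/s4.png

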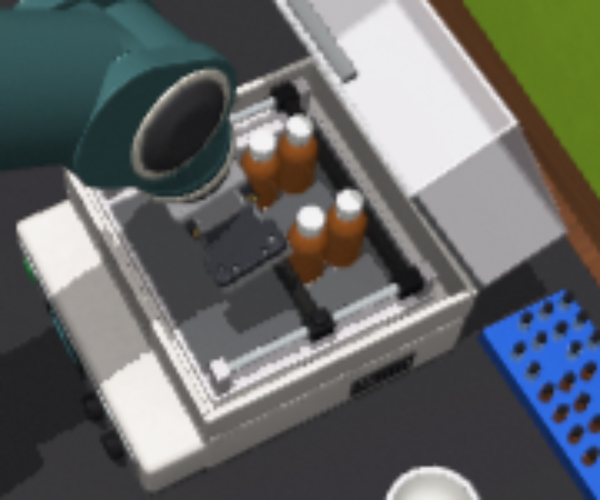

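```bash
python3 - <<'E'
from h import *
loc=lambda:(RS.T@(robot.get_state()["ee_pos"][:2]-T0)).round(4)
Z=.145
for th in(8,11):
    print(th,robot.move_linear(sh(.025,0,Z),.01,threshold=th),loc());say("push")
robot.move_linear(sh(-.05,0,Z+.01),.1);robot.move_linear(sh(-.13,0,.33),.2)
robot.move_ptp(sh(-.2,.25,.42),ori(A0,np.radians(5)));say("away")
a=robot.grab_frame("scene");b=robot.grab_frame("top")
cv2.imwrite("pics/s5a.png",a[:,:,::-1]);cv2.imwrite("pics/s5b.png",b[:,:,::-1])
cv2.imwrite("pics/s5.png",np.hstack([cv2.resize(a[130:280,230:410],(480,500)),cv2.resize(b[80:255,225:360],(310,500))])[:,:,::-1])
E
```

```text
8 True [ 0.0031 -0.0002]
push 46.02 [ 0.6044 -0.0625  0.1427] [ 0.66  0.43 -0.72  1.96  0.47  0.59  1.29] op 0.0003 F [ 0.2 -0.1  0.9]
11 True [ 0.0034 -0.0002]
push 46.62 [ 0.6047 -0.0625  0.1419] [ 0.66  0.43 -0.72  1.95  0.47  0.59  1.29] op 0.0008 F [-0.4 -0.1 -0.1]
away 49.5 [0.3901 0.1765 0.4197] [ 1.04 -0.38 -1.17  1.79 -0.35  1.43  1.54] op 0.0005 F [-0.5 -0.2  1. ]
```

View pics/s5.png

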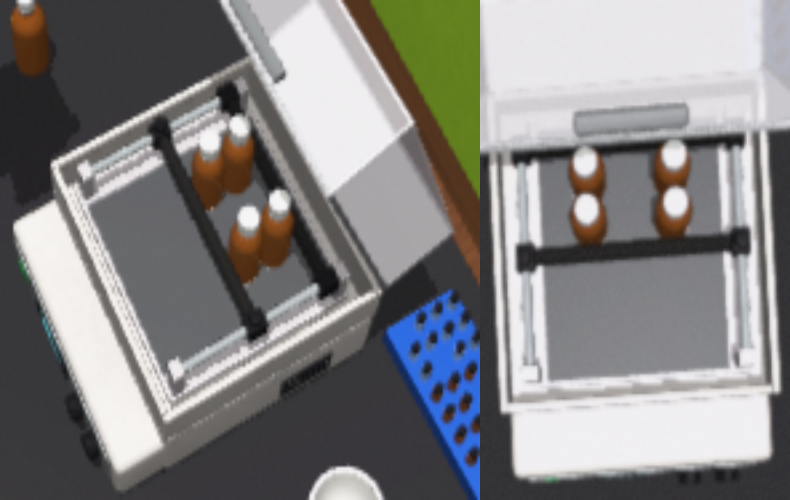

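```bash
python3 - <<'E'
from h import *
for n in("top","scene"):
    im=cv2.imread(f"pics/s5{'b' if n=='top' else 'a'}.png").astype(int)
    i,R,t=cam(n)
    proj=lambda p:cv2.projectPoints(np.array([p]),np.array(i["rvec"]),np.array(i["tvec"]),np.array([[i["fx"],0,i["cx"]],[0,i["fy"],i["cy"]],[0,0,1.]]),None)[0].ravel()
    w=((im.min(2)>150)&(im.max(2)-im.min(2)<60)).astype(np.uint8)
    k,l,st,ce=cv2.connectedComponentsWithStats(w)
    for m in M:
        u=proj(sh(*m,.2));j=min((j for j in range(1,k) if 20<st[j,4]<200),key=lambda j:np.hypot(*(ce[j]-u)))
        p=onplane(n,ce[j],.2);print(n,m,st[j,4],((RS.T@(p[:2]-T0))*1e3).round(1))
    g=im.mean(2).astype(np.float32)
    for y in(-.08,0,.08):
        xs=np.arange(-.03,.05,.0005);v=[cv2.getRectSubPix(g,(1,1),tuple(map(float,proj(sh(x,y,.14)))))[0,0] for x in xs]
        v=np.array(v);d=xs[v<(v.min()+np.median(v))/2];print(n,"bar",y,(d.min()*1e3).round(1),(d.max()*1e3).round(1))
E
```

```text
top [0.0875 0.045 ] 85 [86.8 44.7]
top [ 0.0875 -0.045 ] 88 [ 87.2 -44.6]
top [0.0485 0.045 ] 93 [48.3 45.7]
top [ 0.0485 -0.045 ] 92 [ 48.5 -44.2]
top bar -0.08 13.0 28.5
top bar 0 13.5 29.5
top bar 0.08 13.5 28.5
scene [0.0875 0.045 ] 30 [111.6  31.6]
scene [ 0.0875 -0.045 ] 45 [ 89.2 -44.8]
scene [0.0485 0.045 ] 30 [111.6  31.6]
scene [ 0.0485 -0.045 ] 49 [ 50.4 -43.6]
scene bar -0.08 12.5 30.5
scene bar 0 13.5 31.5
scene bar 0.08 13.0 31.0
```

```bash
python3 -c "
from rig import robot
print(robot.sign_off())"
```

```text
the job is handed in; nothing more can be done
None
```

The job is handed in at about 50 s: all four small bottles stand upright within about 1 mm of their marks, and the clamp bar has both rows gripped at about 0.030 m (last push stopped at about 11 N); pictures showed no contact with the lid, and the big bottle was never touched.

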